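Line up the thread spools by height on the display board

ROBOT

A 6-joint arm with a two-finger parallel gripper is mounted at the origin on the work surface. World frame = base frame: x ahead of the robot, y to its left, z up, the work surface at z = 0. Lengths are in mm, angles in rad, forces in N, time in s.
With the tool pointing down it reaches from about 350 to 875 mm from the base axis. Payload 4.2 kg.
Tool frame: the origin (TCP) lies at the very end of the fingers, on their centre line; the grasp point (between the pads) lies 19 mm behind it; z points along the fingers, y is the line along which they close (so a half turn about z gives the same grasp; the last joint's range is limited). The gripper opens to 85 mm and grips with 20 to 120 N. Pads are 22 mm wide; open, the fingers measure 114 mm over their backs; the gripper's body (76 mm by 85 mm) begins 54 mm behind the grasp point. The pads swing forward as they close: fully open they stand 13 mm farther back than shut.
Start: joints at [-0.865, 0.385, 0.008, 0, -1.194, -0.259], TCP at [270.063, -563.618, 231.312] pointing down, gripper open.
Joint ranges: [-3.14, 3.14], [-1.21, 2.06], [-1.07, 1.41], [-3.16, 2.05], [-2.99, -0.16], [-3.1, 3.1]. Speed limits (rad/s): [2.79, 2.79, 3.14, 3.14, 3.14, 3.14].

INTERFACE

Orientations are given as a unit quaternion [x, y, z, w].
In Python, from bench import read_state, get_image, camera_model, job_done gives the robot as it stands.
- The arm moves only by the shell command python3 -m handwheel 'ROWS'. ROWS is JSON, a list of rows, each a list of 7 numbers: the shift along the tool's x, y, z in m, then the turn, a rotation vector about the tool's x, y, z in rad, then the gripper's target within -1 to 1 (fully open at 1, half-way at 0, shut at -1). In form: [[dx, dy, dz, wx, wy, wz, jaw], ...]. A call has 1 to 10 rows; each row is the pose to reach, as a shift and turn from the pose commanded when the call began, along the tool's axes at that moment; what a row does not reach only later rows make up. A row lasts 1/8 s, in which the tool goes at most 62.5 mm and 10.7 degrees, less where a joint would pass 70% of its speed; a pose out of reach is approached as far as the arm can. A call with a gripper value outside its range is refused whole. The fingers move at their own pace and stop on an object; the grip force is fixed at half the most. Time passes only in rows, so rows that repeat a pose let the fingers close. It gives the time, the measured TCP pose, the force, the opening and the grip force at its end, in the units of the state.
- read_state(): the state, without advancing time (a new reading comes with each control period).
- get_image(name): name is "scene" or "top"; returns (picture, depth): 480x640x3 uint8, blue, green, red; 480x640 float32, mm along the optical axis (not along the pixel's ray), 0 where there is no reading.
- camera_model(name): a dict with "K" (3x3 intrinsics, pixels), "rvec" (rotation vector, rad) and "tvec" (3), from world to camera coordinates, as OpenCV has them. Camera axes: x right, y down, z forward; pixel columns grow to the right and rows downward; lengths in mm; the calibration is good to about 2 mm. A picture is of the moment at which its call begins. camera_model takes no time and is no camera call.
- job_done(): hands the job in; it is judged then, once.
The state is a dict: "clock": time; "joints": joint angles; "joint_vel": joint speeds; "joint_efforts": joint torques, N m; "position": TCP position; "ee_rot": TCP orientation; "contact_force": force on the tool from outside, world axes, zero at the start; "wrist_torque": the same for the moment, N m; "gripper_width": finger opening in mm; "grasp_force": force on a finger pad.
Only numpy, scipy, OpenCV 4.12 (cv2) and the standard library are available. Lean on these libraries where they do the work, as an engineer would, in place of code of your own. Each camera call takes 0.05 s, during which the arm holds its last target. There are 200 camera calls.

TASK

Set the four loose thread spools upright on the row of cork pads, one centred on each pad, in order of height: the shortest on the pad next to the brass thimble, rising to the tallest at the far end. Leave the button tin where it stands.

Things in the scene. Friction and masses are not known exactly. Their poses are not given: they have to be found in the camera images.
- spool_32: The shortest of four upright wooden thread spools, all wound with the same cream thread: a cylinder 34 mm in diameter and 32 mm tall, loose, standing on the table. Origin at the centre of its underside, z up its axis.
- spool_46: The second shortest of four upright wooden thread spools, all wound with the same cream thread: a cylinder 38 mm in diameter and 46 mm tall, loose, standing on the table. Origin at the centre of its underside, z up its axis.
- spool_60: The second tallest of four upright wooden thread spools, all wound with the same cream thread: a cylinder 42 mm in diameter and 60 mm tall, loose, standing on the table. Origin at the centre of its underside, z up its axis.
- spool_76: The tallest of four upright wooden thread spools, all wound with the same cream thread: a cylinder 46 mm in diameter and 76 mm tall, loose, standing on the table. Origin at the centre of its underside, z up its axis.
- pad_a: One of four alike fixed round cork pads, 58 mm in diameter, 3 mm thick, in a straight row 80 mm apart (centres) along the white-painted wooden board (400 x 76 x 12 mm) fixed on the table. Origin: centre of its underside, 12 mm above the table; its top is at 15 mm. The letter says nothing of the order: tell pads by distance from the thimble. The row runs along its y axis, either way.
- pad_b: One of four alike fixed round cork pads, 58 mm in diameter, 3 mm thick, in a straight row 80 mm apart (centres) along the white-painted wooden board (400 x 76 x 12 mm) fixed on the table. Origin: centre of its underside, 12 mm above the table; its top is at 15 mm. The letter says nothing of the order: tell pads by distance from the thimble. The row runs along its y axis, either way.
- pad_c: One of four alike fixed round cork pads, 58 mm in diameter, 3 mm thick, in a straight row 80 mm apart (centres) along the white-painted wooden board (400 x 76 x 12 mm) fixed on the table. Origin: centre of its underside, 12 mm above the table; its top is at 15 mm. The letter says nothing of the order: tell pads by distance from the thimble. The row runs along its y axis, either way.
- pad_d: One of four alike fixed round cork pads, 58 mm in diameter, 3 mm thick, in a straight row 80 mm apart (centres) along the white-painted wooden board (400 x 76 x 12 mm) fixed on the table. Origin: centre of its underside, 12 mm above the table; its top is at 15 mm. The letter says nothing of the order: tell pads by distance from the thimble. The row runs along its y axis, either way.
- thimble: Brass thimble, 23 mm in diameter and 25 mm tall, fixed upright on the board at one end of the row, 55 mm from the nearest pad's centre, in line with the pads (a flat black button marks the other end). Origin at the centre of its underside, on the board.
- tin: Closed round button tin, steel with a green lid and a white button on it, 60 mm in diameter and 52 mm tall, loose, standing among the spools; to be left where it is. Origin at the centre of its underside.
Not all that is in view belongs to the job. Leave any blue or purple look-alike of the spool_60 alone.

How it is judged:
By the outcome, as a careful person would: the job done as asked, in the order asked, and still so for the second after the job is handed in, with the robot touching nothing.
It also fails if it takes over 104 s, if anything falls off the work surface, if the arm or the gripper's body presses on something with over 40 N, if the wrist force passes 120 N, or if a joint passes its speed limit or range.

## Working session

There is one attempt and no reset: what is moved stays moved. The work goes in short steps, Python scripts to look and compute and a shell command to move; the robot and the scene stay as the last step left them, time stands still between calls to the robot, and variables do not carry over. Pictures are saved under pics/ and viewed, at most 14 in all, crops included, and the job is handed in when it is done.

```bash
mkdir -p pics
cat > h.py <<'E'
import numpy as np,cv2
from bench import *
def cam(n):
    m=camera_model(n);K=np.array(m["K"],float);R=cv2.Rodrigues(np.array(m["rvec"],float))[0];return K,R,np.array(m["tvec"],float).ravel()
def px2w(n,u,v,z):
    K,R,t=cam(n);d=R.T@np.linalg.solve(K,[u,v,1]);c=-R.T@t;return c+d*(z-c[2])/d[2]
def cloud(n,dep):
    K,R,t=cam(n);v,u=np.mgrid[:480,:640];r=np.stack([u,v,np.ones_like(u)],-1)@np.linalg.inv(K).T
    return (r*dep[...,None]-t)@R
E
python3 - <<'E'
from h import *
for n in("top","scene"):
    p,d=get_image(n);cv2.imwrite(f"pics/{n}0.png",p);np.save(n+"0.npy",d)
    K,R,t=cam(n);print(n,K[0,0],-R.T@t)
print(read_state())
E
```

```text
top 466.240156976723 [500.80140377  -5.30437806 915.52651946]
scene 463.6209909649549 [1125.42992774 -216.14791661  496.06039977]
{'clock': 0.1, 'joints': array([-8.65369046e-01,  3.85472014e-01,  6.78602228e-03, -4.32332862e-04,
       -1.19400926e+00, -2.58624964e-01]), 'joint_vel': array([ 0.00059894, -0.00190043,  0.00253483,  0.00049579, -0.00029354,
        0.00056725]), 'joint_efforts': array([ 2.26447592e-04, -3.93319917e+01,  1.88929152e+01,  4.19787839e+00,
       -2.58066946e-03,  2.38642897e-06]), 'position': array([ 269.86090049, -563.16737775,  230.34519798]), 'ee_rot': array([-2.21469686e-01,  9.75166774e-01,  9.34423756e-04, -2.62114782e-04]), 'contact_force': array([0.43336839, 0.38865044, 0.05008461]), 'wrist_torque': array([-0.03598171,  0.01233146,  0.0052921 ]), 'grasp_force': 0.0, 'gripper_width': 85.36323580079635}
```

View pics/top0.png

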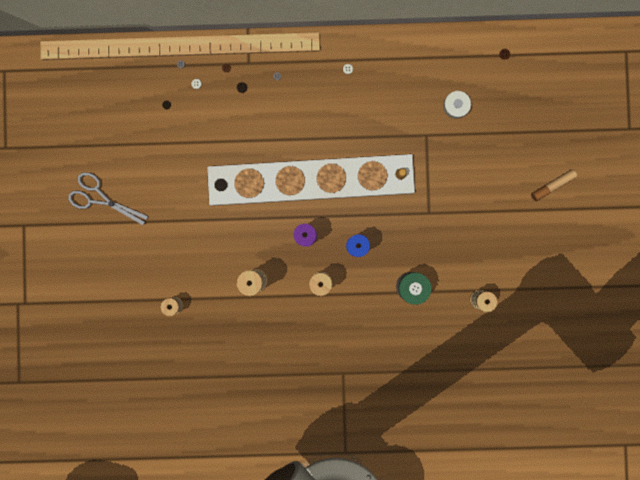

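View pics/scene0.png

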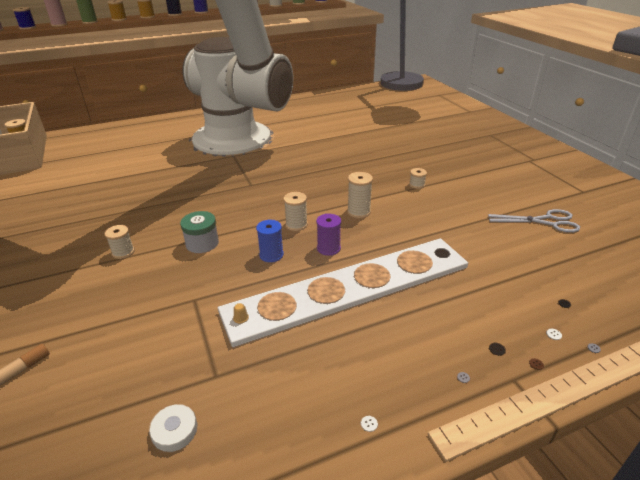

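Top view: the thimble is at the right end (402,173), and the pads run leftward from there at (372,176), (331,178), (290,180) and (249,183). The spools' tops are at (169,307) shortest, (487,301), (320,284) and (249,283) tallest, with the tin at (415,289) and the blue and purple look-alikes at (358,246) and (305,235). Next I'll get metric positions.

Run:
```python
from h import *
d=np.load("top0.npy");P=cloud("top",d)
for n,u,v,z in[("s32",169,307,32),("s46",487,301,46),("s60",320,284,60),("s76",249,283,76),("tin",415,289,52),("blue",358,246,60),("purple",305,235,60)]:
    w=P[v-22:v+22,u-22:u+22].reshape(-1,3);s=w[abs(w[:,2]-z)<6];
    (c,r)=cv2.minEnclosingCircle(s[:,:2].astype(np.float32))
    print(n,px2w("top",u,v,z).round(),c,r,s.mean(0).round(1),len(s))
img=cv2.imread("pics/top0.png");hsv=cv2.cvtColor(img,cv2.COLOR_BGR2HSV)
for u,v in[(372,176),(331,178),(290,180),(249,183)]:
    m=np.zeros((480,640),bool);m[v-19:v+20,u-19:u+20]=True
    m&=hsv[...,1]>70
    ys,xs=np.nonzero(m);print(u,px2w("top",xs.mean(),ys.mean(),15)[:2].round(1),len(xs),P[v,u].round(1))
print(px2w("top",402,173,25+12))
```

```text
s32 [404. 304.  32.] (406.11199951171875, 304.3062438964844) 17.51993179321289 [405.5 303.7  32.7] 255
s46 [ 399. -293.   46.] (399.82183837890625, -290.713134765625) 18.99240493774414 [ 399.7 -290.6   46.2] 333
s60 [441.  16.  60.] (441.84375, 16.45481300354004) 20.659706115722656 [442.   16.5  60.6] 400
s76 [448. 143.  76.] (448.851318359375, 143.8362274169922) 22.77325439453125 [449.1 143.6  76.7] 505
tin [ 426. -159.   52.] (428.1341247558594, -158.3902130126953) 30.07871437072754 [ 428.5 -158.2   50.7] 812
blue [509. -56.  60.] (510.7352600097656, -55.06510925292969) 20.809772491455078 [510.7 -54.9  60.5] 403
purple [532.  41.  60.] (533.5326538085938, 42.820831298828125) 20.954177856445312 [533.4  42.7  60.6] 401
372 [644.6 -90.1] 683 [643.3 -89.4  16.7]
331 [643.   -9.8] 686 [642.1 -10.1  15.3]
290 [641.5  70.3] 684 [641.4  69.8  10.8]
249 [638.2 149.9] 685 [637.3 149.1  15.2]
[ 644.05627614 -144.23338597   37.        ]
```

```bash
python3 -m handwheel '[[-0.235,0.189,0.08,0,0,-1.124,1],[-0.235,0.189,0.08,0,0,-1.124,1],[-0.235,0.189,0.08,0,0,-1.124,1],[-0.235,0.189,0.08,0,0,-1.124,1],[-0.235,0.189,0.08,0,0,-1.124,1],[-0.235,0.189,0.08,0,0,-1.124,1],[-0.235,0.189,0.08,0,0,-1.124,1],[-0.235,0.189,0.08,0,0,-1.124,1],[-0.235,0.189,0.08,0,0,-1.124,1]]'; python3 -c "
from h import *
s=read_state();print(s['joints'])"
```

```text
clock: 1.23
position: [400.0, -292.3, 151.4]
ee_rot: [-0.706, 0.708, -0.0, 0.0]
contact_force: [0.5, 0.2, -0.1]
gripper_width: 85.5
grasp_force: 0.0
[-3.02646701e-01  2.44086767e-01 -4.19184007e-01 -3.28274834e-05
 -9.07406531e-01  2.99605463e-01]
```

```bash
python3 -m handwheel '[[-0.0015,0,0.05,0,0,0,1],[-0.0015,0,0.1,0,0,0,1],[-0.0015,0,0.13,0,0,0,1],[-0.0015,0,0.143,0,0,0,1],[-0.0015,0,0.143,0,0,0,1],[-0.0015,0,0.143,0,0,0,-1],[-0.0015,0,0.143,0,0,0,-1],[-0.0015,0,0.143,0,0,0,-1],[-0.0015,0,0.143,0,0,0,-1],[-0.0015,0,0.143,0,0,0,-1]]'
```

```text
clock: 2.48
position: [401.1, -290.4, 9.5]
ee_rot: [0.707, -0.707, 0.001, -0.0]
contact_force: [-0.3, 0.6, 6.6]
gripper_width: 36.8
grasp_force: 59.7
```

```bash
python3 -m handwheel '[[0,0,0,0,0,0,-1],[0,0,0,0,0,0,-1],[0,0,-0.05,0,0,0,-1],[0,0,-0.1,0,0,0,-1],[0,0,-0.13,0,0,0,-1],[0,0,-0.13,0,0,0,-1]]'
python3 - <<'E'
from h import *
p,d=get_image("scene");cv2.imwrite("pics/s1.png",p)
E
```

```text
clock: 3.22
position: [401.8, -290.6, 141.0]
ee_rot: [0.707, -0.707, 0.003, -0.001]
contact_force: [-0.7, 0.6, -1.4]
gripper_width: 36.6
grasp_force: 60.2
```

View pics/s1.png

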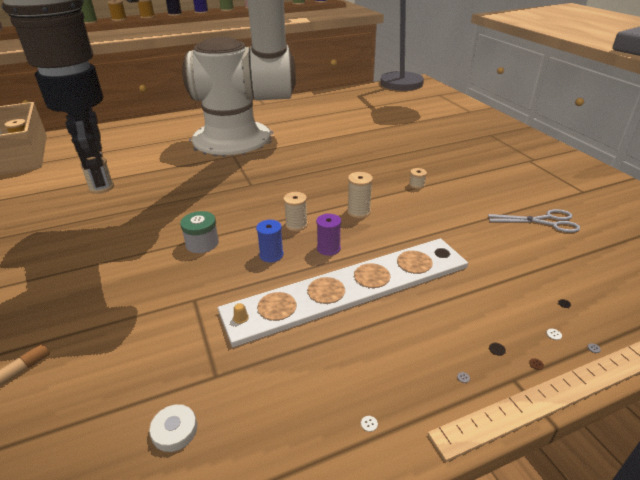

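The spool is held upright, at (98,175).

```bash
python3 -m handwheel '[[-0.045,-0.04,0,0,0,0,-1],[-0.09,-0.08,0,0,0,0,-1],[-0.135,-0.12,0,0,0,0,-1],[-0.18,-0.16,0,0,0,0,-1],[-0.225,-0.2,0,0,0,0,-1],[-0.265,-0.23,0,0,0,0,-1],[-0.281,-0.241,0,0,0,0,-1],[-0.281,-0.241,0,0,0,0,-1],[-0.281,-0.241,0,0,0,0,-1]]'
python3 - <<'E'
from h import *
p,d=get_image("top");cv2.imwrite("pics/t2.png",cv2.resize(p[120:270,200:440],None,fx=3,fy=3))
E
```

```text
clock: 4.4
position: [640.1, -10.1, 137.4]
ee_rot: [-0.707, 0.707, 0.001, -0.001]
contact_force: [-0.2, -0.2, 0.5]
gripper_width: 36.3
grasp_force: 60.3
```

View pics/t2.png

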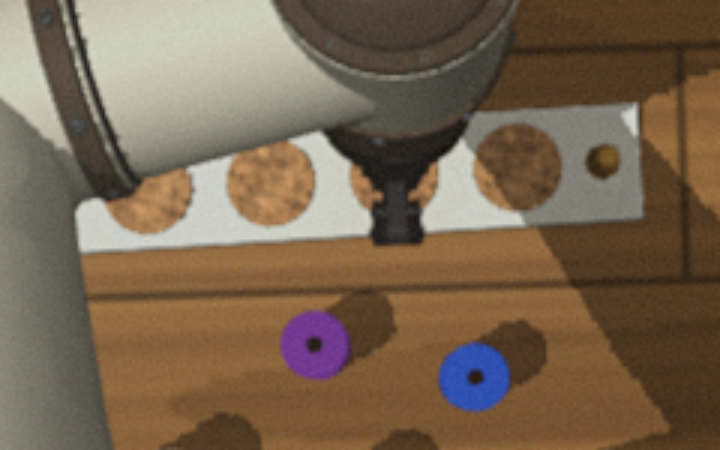

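The gripper is over pad 2, with the arm occluding the spool. I'll make a small x correction and lower.

```bash
python3 -m handwheel '[[0,-0.002,0.05,0,0,0,-1],[0,-0.002,0.09,0,0,0,-1],[0,-0.002,0.105,0,0,0,-1],[0,-0.002,0.109,0,0,0,-1],[0,-0.002,0.112,0,0,0,-1],[0,-0.002,0.112,0,0,0,-1]]'
```

```text
clock: 5.2
position: [644.1, -9.1, 27.7]
ee_rot: [0.707, -0.707, 0.001, -0.001]
contact_force: [-0.2, 0.3, -0.1]
gripper_width: 37.1
grasp_force: 60.3
```

```bash
python3 -m handwheel '[[0,0.001,0.0015,0,0,0,-1],[0,0.001,0.003,0,0,0,-1],[0,0.001,0.003,0,0,0,-1]]'
```

```text
clock: 5.58
position: [642.6, -9.0, 24.6]
ee_rot: [0.707, -0.707, 0.0, -0.0]
contact_force: [-1.7, 0.7, 4.9]
gripper_width: 36.6
grasp_force: 60.8
```

```bash
python3 -m handwheel '[[0,0,0,0,0,0,1],[0,0,0,0,0,0,1],[0,0,0,0,0,0,1],[0,0,0,0,0,0,1],[0,0,-0.05,0,0,0,1],[0,0,-0.1,0,0,0,1],[0,0,-0.127,0,0,0,1],[0,0,-0.127,0,0,0,1]]'
```

```text
clock: 6.58
position: [643.9, -8.9, 153.3]
ee_rot: [0.707, -0.707, 0.002, -0.003]
contact_force: [-0.4, -0.4, -0.6]
gripper_width: 85.3
grasp_force: 0.0
```

```bash
python3 -m handwheel '[[-0.007,0.05,0,0,0,0,1],[-0.014,0.1,0,0,0,0,1],[-0.02,0.15,0,0,0,0,1],[-0.0256,0.185,0,0,0,0,1],[-0.0256,0.2,0,0,0,0,1],[-0.0256,0.2,0,0,0,0,1],[-0.0256,0.2,0,0,0,0,1]]'
python3 - <<'E'
from h import *
p,d=get_image("top");P=cloud("top",d)
w=P[150:210,290:360].reshape(-1,3);s=w[abs(w[:,2]-61)<6];print(cv2.minEnclosingCircle(s[:,:2].astype(np.float32)),s.mean(0),len(s))
print(px2w("top",331,178,15))
img=np.hstack([cv2.resize(p[120:330,200:440],None,fx=2,fy=2)]);cv2.imwrite("pics/t3.png",img)
E
```

```text
clock: 7.45
position: [443.6, 16.6, 150.2]
ee_rot: [-0.707, 0.707, -0.0, 0.0]
contact_force: [0.2, 0.1, -0.4]
gripper_width: 85.6
grasp_force: 0.0
((642.7324829101562, -10.069684028625488), 18.899059295654297) [642.58857409 -10.11518193  61.52255409] 331
[642.15868102 -10.06493748  15.        ]
```

View pics/t3.png

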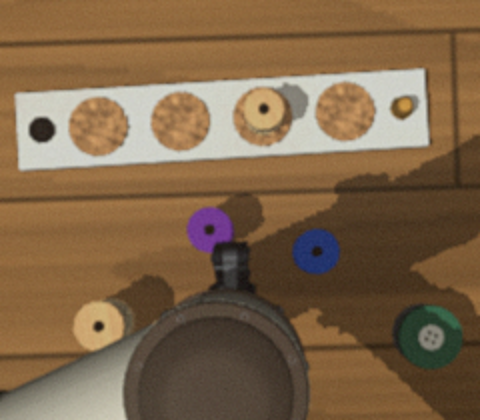

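Spool 46 sits well centred on pad 2, at (263,108) in the crop. Next is spool 60.

```bash
python3 -m handwheel '[[0,0,0.05,0,0,0,1],[0,0,0.1,0,0,0,1],[0,0,0.125,0,0,0,1],[0,0,0.135,0,0,0,1],[0,0,0.135,0,0,0,1],[0,0,0.135,0,0,0,-1],[0,0,0.135,0,0,0,-1],[0,0,0.135,0,0,0,-1],[0,0,0.135,0,0,0,-1],[0,0,0.135,0,0,0,-1]]'
```

```text
clock: 8.75
position: [443.0, 16.7, 16.4]
ee_rot: [0.707, -0.707, 0.0, -0.001]
contact_force: [-1.0, 1.0, 6.8]
gripper_width: 40.7
grasp_force: 60.0
```

```bash
python3 -m handwheel '[[0,0,0,0,0,0,-1],[0,0,-0.05,0,0,0,-1],[0,0,-0.1,0,0,0,-1],[0,0,-0.14,0,0,0,-1],[0,0,-0.14,0,0,0,-1]]'
```

```text
clock: 9.38
position: [444.3, 17.2, 158.9]
ee_rot: [0.707, -0.707, 0.002, -0.004]
contact_force: [-0.1, -0.2, -0.4]
gripper_width: 41.2
grasp_force: 60.9
```

```bash
python3 -m handwheel '[[-0.013,-0.05,0,0,0,0,-1],[-0.026,-0.1,0,0,0,0,-1],[-0.04,-0.15,0,0,0,0,-1],[-0.05,-0.185,0,0,0,0,-1],[-0.0535,-0.1986,0,0,0,0,-1],[-0.0535,-0.1986,0,0,0,0,-1],[-0.0535,-0.1986,0.05,0,0,0,-1],[-0.0535,-0.1986,0.1,0,0,0,-1],[-0.0535,-0.1986,0.12,0,0,0,-1],[-0.0535,-0.1986,0.12,0,0,0,-1]]'
```

```text
clock: 10.62
position: [638.6, 69.3, 34.3]
ee_rot: [-0.707, 0.707, 0.001, -0.002]
contact_force: [0.8, -0.4, -0.9]
gripper_width: 40.7
grasp_force: 61.7
```

```bash
python3 -m handwheel '[[0,0,0.0025,0,0,0,-1],[0,0,0.005,0,0,0,-1],[0,0,0.005,0,0,0,-1]]'
```

```text
clock: 11.0
position: [641.2, 70.0, 31.3]
ee_rot: [0.707, -0.707, 0.0, -0.001]
contact_force: [-0.8, 0.7, 3.0]
gripper_width: 41.1
grasp_force: 61.9
```

```bash
python3 -m handwheel '[[0,0,0,0,0,0,1],[0,0,0,0,0,0,1],[0,0,0,0,0,0,1],[0,0,0,0,0,0,1],[0,0,-0.05,0,0,0,1],[0,0,-0.1,0,0,0,1],[0,0,-0.14,0,0,0,1],[0,0,-0.14,0,0,0,1]]'
```

```text
clock: 12.0
position: [643.1, 70.5, 174.9]
ee_rot: [0.707, -0.707, 0.002, -0.004]
contact_force: [0.9, 0.2, -0.2]
gripper_width: 85.0
grasp_force: 0.0
```

```bash
python3 -m handwheel '[[-0.018,0.048,0,0,0,0,1],[-0.036,0.096,0,0,0,0,1],[-0.054,0.144,0,0,0,0,1],[-0.068,0.18,0,0,0,0,1],[-0.0737,0.192,0,0,0,0,1],[-0.0737,0.192,0,0,0,0,1],[-0.0737,0.192,0,0,0,0,1]]'
python3 - <<'E'
from h import *
p,d=get_image("top");P=cloud("top",d)
w=P[150:210,265:310].reshape(-1,3);s=w[abs(w[:,2]-76)<6];print(cv2.minEnclosingCircle(s[:,:2].astype(np.float32)),s.mean(0),len(s))
E
```

```text
clock: 12.88
position: [449.9, 143.7, 170.1]
ee_rot: [-0.707, 0.707, -0.0, 0.0]
contact_force: [0.4, 1.1, 0.6]
gripper_width: 85.3
grasp_force: 0.0
((642.0990600585938, 69.6590347290039), 20.772075653076172) [641.82473825  69.56241963  75.54340925] 413
```

```bash
python3 -m handwheel '[[0,0,0.05,0,0,0,1],[0,0,0.1,0,0,0,1],[0,0,0.135,0,0,0,1],[0,0,0.144,0,0,0,1],[0,0,0.144,0,0,0,1],[0,0,0.144,0,0,0,-1],[0,0,0.144,0,0,0,-1],[0,0,0.144,0,0,0,-1],[0,0,0.144,0,0,0,-1],[0,0,0.144,0,0,0,-1]]'
```

```text
clock: 14.18
position: [449.7, 144.2, 27.7]
ee_rot: [0.707, -0.707, 0.0, -0.001]
contact_force: [-1.0, -0.5, 6.8]
gripper_width: 45.2
grasp_force: 60.7
```

```bash
python3 -m handwheel '[[0,0,0,0,0,0,-1],[0,0,-0.05,0,0,0,-1],[0,0,-0.1,0,0,0,-1],[0,0,-0.144,0,0,0,-1],[0,0,-0.144,0,0,0,-1]]'
```

```text
clock: 14.8
position: [450.8, 144.9, 174.3]
ee_rot: [0.707, -0.707, 0.001, -0.005]
contact_force: [0.3, 0.3, -2.0]
gripper_width: 45.1
grasp_force: 61.7
```

```bash
python3 -m handwheel '[[-0.002,-0.05,0,0,0,0,-1],[-0.003,-0.1,0,0,0,0,-1],[-0.005,-0.15,0,0,0,0,-1],[-0.0063,-0.18,0,0,0,0,-1],[-0.0063,-0.189,0,0,0,0,-1],[-0.0063,-0.189,0,0,0,0,-1],[-0.0063,-0.189,0.05,0,0,0,-1],[-0.0063,-0.189,0.1,0,0,0,-1],[-0.0063,-0.189,0.124,0,0,0,-1],[-0.0063,-0.189,0.124,0,0,0,-1]]'
```

```text
clock: 16.05
position: [635.5, 149.6, 44.8]
ee_rot: [0.707, -0.707, -0.001, 0.002]
contact_force: [0.3, 0.5, -1.0]
gripper_width: 44.7
grasp_force: 62.2
```

```bash
python3 -m handwheel '[[0,0,0.0025,0,0,0,-1],[0,0,0.005,0,0,0,-1],[0,0,0.005,0,0,0,-1]]'
```

```text
clock: 16.42
position: [638.1, 150.2, 42.0]
ee_rot: [0.707, -0.707, 0.0, -0.001]
contact_force: [-1.0, 1.1, -0.4]
gripper_width: 45.0
grasp_force: 62.3
```

```bash
python3 -m handwheel '[[0,0,0.0007,0,0,0,-1],[0,0,0.001,0,0,0,-1]]'
```

```text
clock: 16.68
position: [638.1, 150.2, 41.9]
ee_rot: [0.707, -0.707, 0.0, -0.0]
contact_force: [-2.9, 1.7, 7.5]
gripper_width: 44.9
grasp_force: 62.6
```

```bash
python3 -m handwheel '[[0,0,0,0,0,0,1],[0,0,0,0,0,0,1],[0,0,0,0,0,0,1],[0,0,0,0,0,0,1],[0,0,-0.05,0,0,0,1],[0,0,-0.1,0,0,0,1],[0,0,-0.13,0,0,0,1],[0,0,-0.13,0,0,0,1]]'
```

```text
clock: 17.68
position: [639.5, 150.6, 173.8]
ee_rot: [0.707, -0.707, 0.001, -0.003]
contact_force: [0.3, 0.8, -0.3]
gripper_width: 85.3
grasp_force: 0.0
```

```bash
python3 -m handwheel '[[-0.03,0.045,0,0,0,0,1],[-0.06,0.09,0,0,0,0,1],[-0.09,0.135,0,0,0,0,1],[-0.12,0.18,0,0,0,0,1],[-0.145,0.22,0,0,0,0,1],[-0.154,0.232,0,0,0,0,1],[-0.154,0.232,0.05,0,0,0,1],[-0.154,0.232,0.07,0,0,0,1],[-0.154,0.232,0.07,0,0,0,1]]'
python3 - <<'E'
from h import *
p,d=get_image("top");P=cloud("top",d)
w=P[150:210,225:265].reshape(-1,3);s=w[abs(w[:,2]-92)<6];print(cv2.minEnclosingCircle(s[:,:2].astype(np.float32)),s.mean(0),len(s))
w=P[285:330,147:192].reshape(-1,3);s=w[abs(w[:,2]-32)<6];print(s.mean(0),len(s))
E
```

```text
clock: 18.8
position: [405.4, 302.5, 98.1]
ee_rot: [-0.707, 0.707, -0.0, -0.003]
contact_force: [0.5, -0.1, 0.1]
gripper_width: 85.7
grasp_force: 0.0
((638.967041015625, 150.5822296142578), 22.92155647277832) [638.65178352 150.41585442  91.70728663] 522
[405.49052068 303.62245456  32.97246591] 253
```

```bash
python3 -m handwheel '[[0,0,0.05,0,0,0,1],[0,0,0.08,0,0,0,1],[0,0,0.095,0,0,0,1],[0,0,0.095,0,0,0,1],[0,0,0.095,0,0,0,-1],[0,0,0.095,0,0,0,-1],[0,0,0.095,0,0,0,-1],[0,0,0.095,0,0,0,-1],[0,0,0.095,0,0,0,-1],[0,0,0.095,0,0,0,-1]]'
```

```text
clock: 20.1
position: [406.4, 304.6, 6.5]
ee_rot: [0.707, -0.707, -0.0, -0.001]
contact_force: [-0.6, -0.2, 5.2]
gripper_width: 32.4
grasp_force: 59.4
```

```bash
python3 -m handwheel '[[0,0,0,0,0,0,-1],[0,0,-0.05,0,0,0,-1],[0,0,-0.1,0,0,0,-1],[0,0,-0.15,0,0,0,-1],[0,0,-0.165,0,0,0,-1],[0,0,-0.165,0,0,0,-1]]'
```

```text
clock: 20.85
position: [405.9, 304.1, 170.9]
ee_rot: [-0.707, 0.707, 0.0, 0.001]
contact_force: [-0.0, -0.5, 0.2]
gripper_width: 32.4
grasp_force: 59.6
```

```bash
python3 -m handwheel '[[0.045,-0.027,0,0,0,0,-1],[0.09,-0.054,0,0,0,0,-1],[0.14,-0.085,0,0,0,0,-1],[0.19,-0.115,0,0,0,0,-1],[0.24,-0.145,0,0,0,0,-1],[0.29,-0.175,0,0,0,0,-1],[0.34,-0.205,0,0,0,0,-1],[0.38,-0.23,0,0,0,0,-1],[0.394,-0.2387,0,0,0,0,-1],[0.394,-0.2387,0,0,0,0,-1]]'
```

```text
clock: 22.1
position: [643.8, -90.6, 167.7]
ee_rot: [-0.706, 0.708, 0.002, -0.001]
contact_force: [-0.7, 0.6, 0.2]
gripper_width: 32.2
grasp_force: 59.7
```

```bash
python3 -m handwheel '[[0,0,0.05,0,0,0,-1],[0,0,0.1,0,0,0,-1],[0,0,0.135,0,0,0,-1],[0,0,0.145,0,0,0,-1],[0,0,0.145,0,0,0,-1],[0,0,0.1475,0,0,0,-1],[0,0,0.15,0,0,0,-1],[0,0,0.15,0,0,0,-1],[0,0,0.15,0,0,0,-1]]'
```

```text
clock: 23.22
position: [645.5, -90.0, 21.5]
ee_rot: [0.707, -0.707, 0.001, -0.001]
contact_force: [-0.2, 1.9, 4.7]
gripper_width: 32.1
grasp_force: 60.0
```

Contact is made. I'll release, rise and move back clear of the pads for a look.

```bash
python3 -m handwheel '[[0,0,0,0,0,0,1],[0,0,0,0,0,0,1],[0,0,0,0,0,0,1],[0,0,0,0,0,0,1],[0,0,-0.05,0,0,0,1],[0,0,-0.1,0,0,0,1],[0,0,-0.15,0,0,0,1],[0.05,0.05,-0.2,0,0,0,1],[0.09,0.08,-0.2,0,0,0,1],[0.13,0.11,-0.2,0,0,0,1]]'
```

```text
clock: 24.48
position: [533.9, -221.1, 222.0]
ee_rot: [0.707, -0.707, 0.001, -0.001]
contact_force: [0.6, -0.9, -0.5]
gripper_width: 85.4
grasp_force: 0.0
```

```bash
python3 -m handwheel '[[0.05,0.05,0,0,0,0,1],[0.1,0.1,0,0,0,0,1],[0.14,0.1,0,0,0,0,1],[0.14,0.1,0,0,0,0,1],[0.14,0.1,0,0,0,0,1]]'
python3 - <<'E'
from h import *
p,d=get_image("top");P=cloud("top",d);q,_=get_image("scene");cv2.imwrite("pics/send.png",q);cv2.imwrite("pics/tend.png",p)
for n,u,v,z in[("32",372,176,47),("46",331,178,61),("60",290,180,75),("76",249,183,91),("tin",415,289,52)]:
    w=P[v-25:v+25,u-20:u+21].reshape(-1,3);s=w[abs(w[:,2]-z)<5];print(n,cv2.minEnclosingCircle(s[:,:2].astype(np.float32)),s.mean(0).round(1))
E
```

```text
clock: 25.1
position: [434.4, -360.0, 220.1]
ee_rot: [-0.707, 0.707, 0.0, 0.0]
contact_force: [0.0, -0.5, 0.6]
gripper_width: 85.4
grasp_force: 0.0
32 ((645.1967163085938, -90.23255920410156), 16.837194442749023) [645.2 -89.8  47.5]
46 ((642.9559936523438, -10.258729934692383), 19.124343872070312) [642.7 -10.1  61.6]
60 ((642.207763671875, 69.56771850585938), 20.770275115966797) [641.8  69.6  75.7]
76 ((639.0748291015625, 150.5826873779297), 22.821252822875977) [638.7 150.2  91.7]
tin ((428.2441711425781, -158.40460205078125), 29.84880256652832) [ 428.5 -158.2   50.8]
```

View pics/send.png

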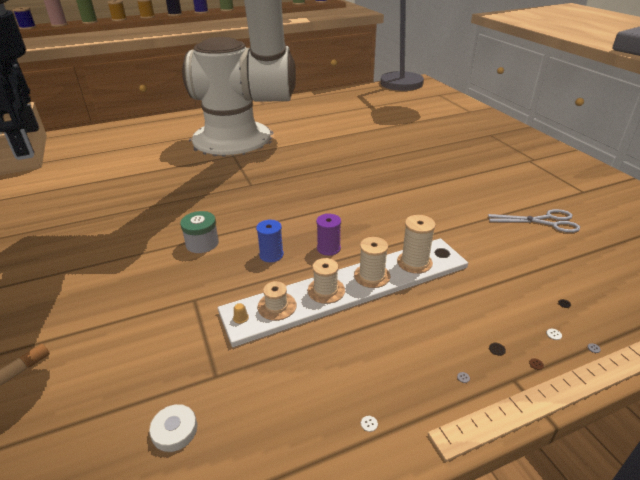

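View pics/tend.png

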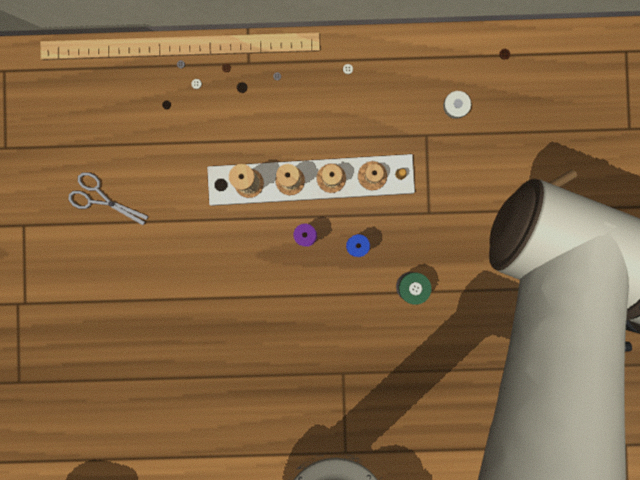

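All four stand upright and centred, in rising order from the thimble at (240,313) in the scene view. The tin and the look-alikes have not moved.

```bash
python3 -c "
from bench import *
print(job_done())"
```

```text
the job is handed in; nothing more can be done
None
```

The four spools stand upright on the cork pads, each within about 1 mm of its pad's centre, rising in height from the thimble; the tin was not moved, and the job was handed in at about 25 s of the 104 s allowed.

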